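# Feed the foil reel, then hold its bolt head behind the bracket

## Task

Swing the foil dispenser's sprung feed lever all the way to its stop and let it spring back, which frees the reel so that it starts to turn slowly together with its bolt. Then reach down into the narrow gap behind the bracket, grasp the hexagonal bolt head there between both fingers, and hold it from turning so that the nut in front can be tightened; the program finishes while still gripping and holding the head. Leave the other things on the table where they are.

Things in the scene. Friction and masses are not known exactly. Their poses are not given: they have to be found in the camera images.
- dispenser: Foil dispenser, fixed to the table, yaw within 0.4 rad. Origin on the table under the bracket's middle; x points from the reel (front) through the bracket to the bolt head (behind), y to the lever tower, z up. Base 12 mm thick. Bracket: upright steel plate, x -4 to 4, y -60 to 60, top z 108 mm. Copper reel (76 mm diameter, top z 110 mm) and nut in front of it, x -7 to -52 mm.
- gap_mouth (a point): Fixed point of the dispenser, 36 mm straight above the bolt head's middle, level with the bracket's top, midway across the 50 mm wide gap behind the bracket. The gap's far side is a lower plate (x 54 to 60, y -60 to 60, top z 62 mm in the dispenser's frame); the gap is open at the top and both ends.
- bolt_head: Dark steel hexagonal bolt head behind the bracket, 22 mm across flats, 25.4 across corners, 20 mm long. Origin: its middle, at x 29, y 0, z 72 mm in the dispenser's frame. Its x axis, level and parallel to the dispenser's x, is the bolt's axis, about which it turns. Over 45 mm free at both y sides: grip it from straight above, fingers closing along the dispenser's y.
- spindle (a joint): Angle (rad) of bolt, reel and nut, turning as one. 0 at the start, held by a catch. Once the feed lever has been to its stop, a spring motor (about 0.1 N m, heavily damped) turns it at about 0.3 rad/s for as long as nothing holds it. At 0, and every 1.05 rad, a pair of flats faces the dispenser's +y and -y; it can be gripped at any angle.
- feed_lever (a joint): Angle a (rad) of the feed lever: 0 at rest, 1.0 at its stop, growing clockwise seen from above. At rest it points to the dispenser's -x; it swings towards +y: the peg is at x -75 cos a, y 120 + 75 sin a mm in the dispenser's frame. Its spring pushes back at the peg with 2 N at rest, 5.5 N at the stop, and returns it to 0 in about a second once let go.
- lever_axis (a point): Fixed point on the feed lever's upright axis, at the top of its tower (grey cylinder, radius 22 mm), at x 0, y 120, z 42 mm in the dispenser's frame.
- lever_peg (a point): The middle of the feed lever's upright round black peg (14 mm diameter; free from the arm at z 52 mm to its top at z 94 mm; this point is at z 74 mm), 75 mm from the lever's axis. It may be pinched from above or pushed sideways.
- foil_roll: Bystander: a flat roll of copper foil, ring of 84 mm outside, 60 mm inside diameter, 8 mm thick, lying near the dispenser. Origin under its centre.
- tack_dish: Bystander: small black dish, 44 mm diameter, 14 mm tall, behind the dispenser. Origin under its centre.
- oil_bottle: Bystander: white plastic bottle, 54 mm diameter, 150 mm tall. Origin under its centre.
- shell: Bystander: brown shell, 48 mm diameter, 38 mm tall. Origin under its centre.
- big_pane: Bystander: glass pane in a copper frame, 130 x 180 x 6 mm, lying flat. Origin under its centre.
- small_pane: Bystander: glass pane in a copper frame, 90 x 110 x 6 mm, lying flat. Origin under its centre.
- brush: Bystander: flux brush lying flat on the table. Origin under its middle.

How it is judged (in metres and radians):
On the way, in this order (a step that is already met when the one before it is completed fails the run):
1. the feed lever is at its stop (value of joint feed_lever above 0.94 rad), for 0.05 s.
2. the feed lever has been let go and is back at rest (value of joint feed_lever below 0.08 rad and contact force between each of the arm, the fingers and feed_lever below 0.1 N), for 0.1 s.
At the end, for the whole second after the job is handed in: Fingers grip the bolt head with over 10 N, the point between the pads within 22 mm of its middle; the freed, driven bolt turns slower than 0.05 rad/s either way; the feed lever is back within 0.08 rad of rest (contact force between the fingers and bolt_head above 10 N and distance between the grasp point and bolt_head below 0.022 m and velocity of joint spindle between -0.05 and 0.05 rad/s and value of joint feed_lever below 0.08 rad); the arm keeps its last pose, push and grip.
It fails at once if another thing on the table was moved more than 30 mm (distance of any of foil_roll, tack_dish, oil_bottle, shell, big_pane, small_pane, brush from where it was at the start of the episode above 0.03 m).
It also fails if it takes over 38 s, if anything falls off the work surface, if the arm or the gripper's body presses on something with over 40 N, if the wrist force passes 120 N, or if a joint passes its speed limit or range.

## Robot

A 6-joint arm with a two-finger parallel gripper is mounted at the origin on the work surface. World frame = base frame: x ahead of the robot, y to its left, z up, the work surface at z = 0. Lengths are in m, angles in degrees, forces in N, time in s.
With the tool pointing down it reaches from about 0.275 to 0.775 m from the base axis. Payload 14.6 kg.
Tool frame: the origin (TCP) lies at the centre of the arm's flange, where the gripper is bolted on; the fingertips stand ahead of it and the grasp point (between the pads) lies 155 mm ahead of it (arm.tips_ahead is the z of the fingertips in the tool frame, in m); z points along the fingers, y is the line along which they close (so a half turn about z gives the same grasp; the last joint's range is limited). The gripper opens to 85 mm and grips with 20 to 120 N. Pads are 22 mm wide; open, the fingers measure 114 mm over their backs; the gripper's body (76 mm by 85 mm) begins 54 mm behind the grasp point. The pads swing forward as they close: fully open they stand 13 mm farther back than shut.
Start: joints at [-78.742, 15.075, -2.767, 72.158, 0, 81.102], TCP at [0.181, -0.493, 0.405] pointing down, gripper open.
Joint ranges: [-151.79, 151.79], [-50.71, 97.33], [-67.44, 78.34], [-121.81, 120.89], [-77.56, 73.72], [-180, 180]. Speed limits (degrees/s): [108.29, 108.29, 147.25, 159.86, 180, 180].

## Interface

Orientations are given as [roll, pitch, yaw] about the fixed x, y, z axes, in that order (R = Rz(yaw) Ry(pitch) Rx(roll)).
In Python, from workcell import arm, eyes gives the robot as it stands.
- The arm moves only by the tool step_arm, never from a script. Its argument "steps" is a list of rows, each a list of 7 numbers: the closure, from -1 (fully open) to 1 (shut), then the shift along the tool's x, y, z in m, then the turn, a rotation vector about the tool's x, y, z in rad. In form: [[gripper, dx, dy, dz, ax, ay, az], ...]. A call has 1 to 20 rows; each row is the pose to reach, as a shift and turn from the pose commanded when the call began, along the tool's axes at that moment; what a row does not reach only later rows make up. A row lasts 1/12 s, in which the tool goes at most 41.7 mm and 7.16 degrees, less where a joint would pass 70% of its speed; a pose out of reach is approached as far as the arm can. A call with a gripper value outside its range is refused whole. The fingers move at their own pace and stop on an object; "newtons" is the grip in N (left out, the last holds). Time passes only in rows, so rows that repeat a pose let the fingers close. It gives the time, the measured TCP pose, the force, the opening and the grip force at its end, in the units of the state.
- arm.sense(): the state, without advancing time (a new reading comes with each control period).
- eyes.grab_frame(name): name is "scene" or "side" or "wrist"; returns the picture (384x512x3 uint8, red, green, blue); there is no depth.
- eyes.camera_info(name): a dict with "vfov" (degrees; the focal length in pixels is half the picture's height over the tangent of half this angle, whatever the lens; pixels are square), "cx", "cy" (the principal point, pixels), "camera_from_world" (4x4, takes a point from world to camera coordinates). Camera axes: x right, y down, z forward; pixel columns grow to the right and rows downward; lengths in m; the calibration is good to about 2 mm. The wrist camera is an equidistant fisheye: a pixel r from the principal point sees the ray r / f radians off the axis. A picture is of the moment at which its call begins: read the wrist's pose just before it. camera_info takes no time and is no camera call; for the wrist camera it gives the pose at the moment of the call.
- arm.job_done(): hands the job in; it is judged then, once.
The state is a dict: "t": time; "joint_pos": joint angles; "dq": joint speeds; "effort": joint torques, N m; "eef_pos": TCP position; "eef_rot": TCP orientation; "wrist_force": force on the tool from outside, world axes, zero at the start; "torque": the same for the moment, N m; "grip_width": opening from 0.0 (shut) to 1.0 (fully open); "grip_force": force on a finger pad.
Only numpy, scipy, OpenCV 4.12 (cv2) and the standard library are available. Lean on these libraries where they do the work, as an engineer would, in place of code of your own. Each camera call takes 0.05 s, during which the arm holds its last target. There are 200 camera calls.

## Working session

There is one attempt and no reset: what is moved stays moved. The work goes in short steps, Python scripts to look and compute and a tool call to move; the robot and the scene stay as the last step left them, time stands still between calls to the robot, and variables do not carry over. Pictures are saved under pics/ and viewed, at most 10 in all, crops included, and the job is handed in when it is done.

Besides the shell and the picture viewer there is one more tool, called after ">>>" as a command line: name --pt "numbers of a row" for each row, then --argument value for the rest. step_arm: Moves the arm, as the interface text tells. Its arguments: {"type":"object","properties":{"steps":{"type":"array"},"newtons":{"type":"number"}},"required":["steps"]}

```bash
mkdir -p pics
python3 - <<'E'
from workcell import arm, eyes
import cv2, numpy as np
print(arm.sense(), arm.tips_ahead)
ims=[]
for n in ["scene","side","wrist"]:
    c=eyes.camera_info(n); print(n,c)
    im=eyes.grab_frame(n); cv2.imwrite(f"pics/{n}0.png",im[:,:,::-1]); ims.append(im)
E
```

```text
{'t': 0.0, 'joint_pos': array([-7.87421762e+01,  1.50985630e+01, -2.80268164e+00,  7.21601259e+01,
       -1.29912013e-03,  8.11030180e+01]), 'dq': array([0.01423354, 0.04859818, 0.02120433, 0.04084361, 0.02520793,
       0.01503446]), 'effort': array([-2.69966094e-04, -6.37608576e+01,  3.84565437e+01,  1.36804412e-02,
       -2.93994776e-05,  7.14747046e-06]), 'eef_pos': array([ 0.18087574, -0.49275632,  0.40423439]), 'eef_rot': array([-1.79939167e+02, -8.20798526e-03,  2.01548021e+01]), 'wrist_force': array([0.30854598, 0.04428933, 0.64722859]), 'torque': array([ 0.03868341, -0.00788227, -0.03736825]), 'grip_force': 0.0, 'grip_width': 1.0032118120093376} 0.1734
scene {'vfov': 50.31065468809089, 'cx': 257.24748213150355, 'cy': 185.42090021463414, 'camera_from_world': array([[ 0.73537155,  0.67760533, -0.00892765, -0.45975   ],
       [ 0.52260341, -0.57544402, -0.62908652, -0.2148026 ],
       [-0.43140974,  0.45794671, -0.77728402,  1.82391522],
       [ 0.        ,  0.        ,  0.        ,  1.        ]])}
side {'vfov': 50.727276825228756, 'cx': 255.43380163576938, 'cy': 187.7953862570583, 'camera_from_world': array([[-0.99811622, -0.06068858, -0.00899489,  0.58626097],
       [-0.03058065,  0.61923537, -0.7846097 ,  0.07472501],
       [ 0.0531868 , -0.7828566 , -0.61992476,  1.23302681],
       [ 0.        ,  0.        ,  0.        ,  1.        ]])}
wrist {'vfov': 65.70646984690485, 'cx': 259.082647134132, 'cy': 192.93288295272203, 'camera_from_world': array([[ 0.34475262, -0.93869264, -0.00132436, -0.52414571],
       [-0.89434459, -0.32889284,  0.30327753, -0.04025447],
       [-0.28511996, -0.10337129, -0.95290135,  0.38044889],
       [ 0.        ,  0.        ,  0.        ,  1.        ]])}
```

View pics/scene0.png

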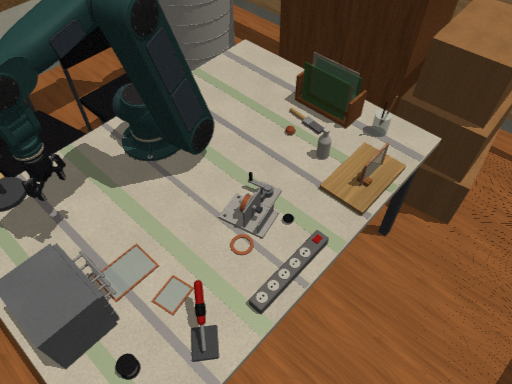

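View pics/side0.png

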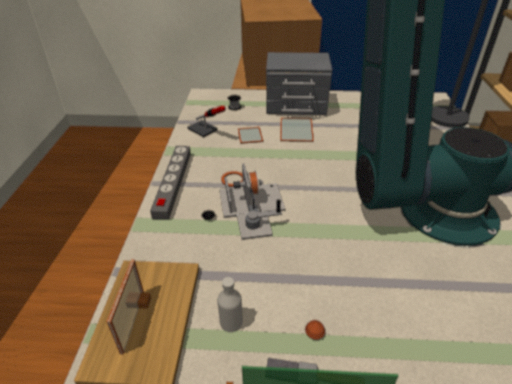

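The scene view shows the dispenser at about (250,208), with the black peg at (250,177), the foil roll at (241,244) and the dish at (288,218). In the side view the dispenser is at about (250,200), the tower at (254,218), the peg at (278,206) and the dish at (208,215). Next I'll enlarge both.

Run:
```python
import cv2, numpy as np
a=cv2.imread("pics/scene0.png")[165:260,210:300]; b=cv2.imread("pics/side0.png")[155:250,205:295]
z=np.hstack([cv2.resize(i,None,fx=4.4,fy=4.4,interpolation=cv2.INTER_CUBIC) for i in (a,b)])
cv2.imwrite("pics/crop0.png",z); print(z.shape)
```

```text
(418, 792, 3)
```

View pics/crop0.png

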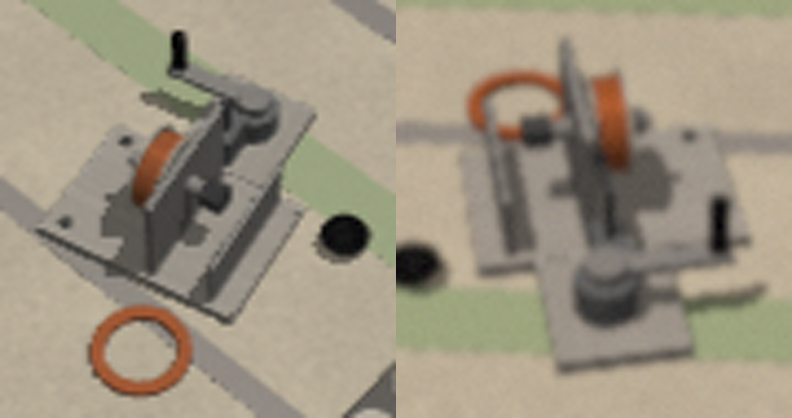

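The left half of the crop (scene) shows the peg at (179,52), the bolt head at (213,195) and the tower top at (253,98). The right half (side) shows the peg at (720,225), the bolt head at (538,130) and the tower top at (609,255). I'll triangulate these.

```bash
cat > h.py <<'E'
import numpy as np
from workcell import arm, eyes
def ray(n,u,v,c=None):
    c=c or eyes.camera_info(n); f=192/np.tan(np.radians(c["vfov"]/2)); M=c["camera_from_world"]
    x,y=(u-c["cx"]),(v-c["cy"])
    if n=="wrist":
        r=np.hypot(x,y); d=np.array([x/r*np.sin(r/f),y/r*np.sin(r/f),np.cos(r/f)])
    else: d=np.array([x/f,y/f,1])
    R=M[:3,:3]; d=R.T@d
    return -R.T@M[:3,3], d/np.linalg.norm(d)
def tri(rays):
    A=sum(np.eye(3)-np.outer(d,d) for o,d in rays); b=sum((np.eye(3)-np.outer(d,d))@o for o,d in rays)
    p=np.linalg.solve(A,b)
    return p,[round(1e3*np.linalg.norm(np.cross(p-o,d)),1) for o,d in rays]
def plane(r,z): o,d=r; return o+d*(z-o[2])/d[2]
E
python3 - <<'E'
from h import *
P={}
for k,a,b in [("peg",(179,52),(324,225)),("head",(213,195),(142,130)),("axis",(253,98),(213,255))]:
    rs=[ray("scene",210+a[0]/4.4-.4,165+a[1]/4.4-.4),ray("side",205+b[0]/4.4-.4,155+b[1]/4.4-.4)]
    P[k],e=tri(rs); print(k,P[k].round(4),e)
d=P["peg"]-P["axis"]; print("yaw lever",np.degrees(np.arctan2(-d[1],-d[0])),np.linalg.norm(d[:2]))
a=P["axis"]-P["head"]; print("yaw ax-head",np.degrees(np.arctan2(a[1],a[0])-np.arctan2(120,-29)),np.hypot(*a[:2]),np.hypot(120,29))
for n,u,v in [("scene",288,218),("scene",241,244),("side",208,215)]: print(plane(ray(n,u,v),.01))
E
```

```text
peg [0.517  0.0784 0.0717] [np.float64(0.2), np.float64(0.2)]
head [ 0.6442 -0.0154  0.0722] [np.float64(0.1), np.float64(0.1)]
axis [0.5895 0.0934 0.0551] [np.float64(1.5), np.float64(1.5)]
yaw lever 11.634841013562346 0.07404215665632366
yaw ax-head 13.115393876622191 0.12176783379223911 123.45444503945575
[0.72488035 0.06198544 0.01      ]
[ 0.67285975 -0.13739498  0.01      ]
[0.72659747 0.06004906 0.01      ]
```

>>> step_arm --pt "-1 0.543 -0.379 0 0 0 -1.5" --pt "-1 0.543 -0.379 0 0 0 -1.5" --pt "-1 0.543 -0.379 0 0 0 -1.5" --pt "-1 0.543 -0.379 0 0 0 -1.5" --pt "-1 0.543 -0.379 0 0 0 -1.5" --pt "-1 0.543 -0.379 0 0 0 -1.5" --pt "-1 0.543 -0.379 0 0 0 -1.5" --pt "-1 0.543 -0.379 0 0 0 -1.5" --pt "-1 0.543 -0.379 0 0 0 -1.5" --pt "-1 0.543 -0.379 0 0 0 -1.5" --pt "-1 0.543 -0.379 0 0 0 -1.5" --pt "-1 0.543 -0.379 0 0 0 -1.5" --pt "-1 0.543 -0.379 0 0 0 -1.5" --pt "-1 0.543 -0.379 0 0 0 -1.5" --pt "-1 0.543 -0.379 0 0 0 -1.5" --pt "-1 0.543 -0.379 0 0 0 -1.5" --pt "-1 0.543 -0.379 0 0 0 -1.5" --pt "-1 0.543 -0.379 0 0 0 -1.5" --pt "-1 0.543 -0.379 0 0 0 -1.5"

```text
t: 1.73
eef_pos: [0.5598, 0.0499, 0.4044]
eef_rot: [-179.9, -0.0, 106.1]
wrist_force: [-1.4, -0.7, 0.4]
grip_width: 0.999
grip_force: 0.0
```

>>> step_arm --pt "-1 0 0 0 0 0 -1.51" --pt "-1 0 0 0 0 0 -1.51" --pt "-1 0 0 0 0 0 -1.51" --pt "-1 0 0 0 0 0 -1.51" --pt "-1 0 0 0 0 0 -1.51" --pt "-1 0 0 0 0 0 -1.51" --pt "-1 0 0 0 0 0 -1.51" --pt "-1 0 0 0 0 0 -1.51" --pt "-1 0 0 0 0 0 -1.51" --pt "-1 0 0 0 0 0 -1.51" --pt "-1 0 0 0 0 0 -1.51" --pt "-1 0 0 0 0 0 -1.51" --pt "-1 0 0 0 0 0 -1.51" --pt "-1 0 0 0 0 0 -1.51"

```text
t: 2.9
eef_pos: [0.5596, 0.049, 0.4049]
eef_rot: [-180.0, 0.0, -167.6]
wrist_force: [-0.8, 0.3, -0.7]
grip_width: 1.0
grip_force: 0.0
```

Run:
```python
from h import *
import cv2,pickle
c=eyes.camera_info("wrist"); im=eyes.grab_frame("wrist"); cv2.imwrite("pics/w1.png",im[:,:,::-1]); pickle.dump(c,open("w1.pkl","wb"))
s=arm.sense(); print(s["t"],s["eef_pos"],s["eef_rot"],s["joint_pos"])
```

```text
2.95 [0.5596771  0.04923801 0.4048926 ] [-1.79992738e+02  8.13808042e-03 -1.67691208e+02] [-3.28113602e+00  1.87243647e+01  2.59036278e+00  7.38562078e+01
 -4.80747027e-03 -1.55899277e+01]
```

View pics/w1.png

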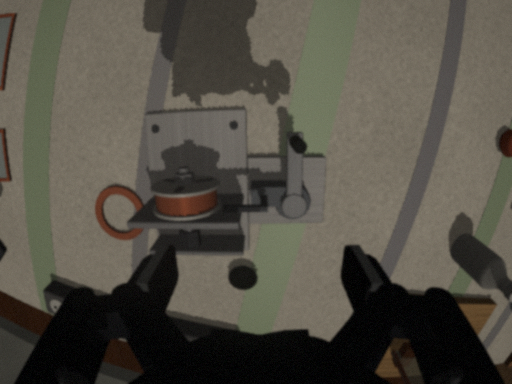

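The wrist view shows the peg at (298,143), the lever axis at (294,205) and the reel at (185,200). The bracket's top edge runs from about (130,222) to (268,208), and the foil roll is at (120,211). I'll triangulate these together with the earlier rays.

Run:
```python
from h import *
import cv2,pickle
c=pickle.load(open("w1.pkl","rb")); g=cv2.imread("pics/w1.png").max(2)
m=(g[125:165,282:316]<22).astype(np.uint8)
n,l,st,ce=cv2.connectedComponentsWithStats(m)
for i in range(1,n):
    if st[i,4]>20: print(st[i]+[282,125,0,0,0],ce[i]+[282,125]); pc=ce[i]+[282,125]
def W(u,v): return ray("wrist",u,v,c)
for k,a,b,w in [("peg",(179,52),(324,225),tuple(pc)),("axis",(253,98),(213,255),(294,204))]:
    p,e=tri([ray("scene",210+a[0]/4.4-.4,165+a[1]/4.4-.4),ray("side",205+b[0]/4.4-.4,155+b[1]/4.4-.4),W(*w)]); print(k,p.round(4),e)
    print(plane(W(*w),.072).round(4),plane(W(*w),.053).round(4))
# base edge corners at z .012: front-left, front-right
q=[plane(W(*x),.012) for x in ((147,112),(246,107),(326,154),(324,222))]
print(np.round(q,4)); 
for i,j,o in((0,1,-90),(2,3,180)):
    d=q[j]-q[i]; print(np.degrees(np.arctan2(d[1],d[0])),np.linalg.norm(d))
z=cv2.resize(cv2.convertScaleAbs(cv2.imread("pics/w1.png")[95:260,120:335],alpha=2),None,fx=3.6,fy=3.6,interpolation=cv2.INTER_CUBIC); cv2.imwrite("pics/w1c.png",z)
```

```text
[291 137  10   9  38] [294.78947368 140.18421053]
peg [0.5159 0.0778 0.0709] [np.float64(1.4), np.float64(1.0), np.float64(2.0)]
[0.5139 0.0768 0.072 ] [0.5158 0.0796 0.053 ]
axis [0.5885 0.0948 0.0548] [np.float64(2.2), np.float64(1.8), np.float64(2.1)]
[0.5814 0.0929 0.072 ] [0.5875 0.0967 0.053 ]
[[ 0.5214 -0.104   0.012 ]
 [ 0.4931  0.0186  0.012 ]
 [ 0.5277  0.1284  0.012 ]
 [ 0.6172  0.1515  0.012 ]]
102.95638154676766 0.12581200702042872
14.48780254817277 0.09247600479394362
```

View pics/w1c.png

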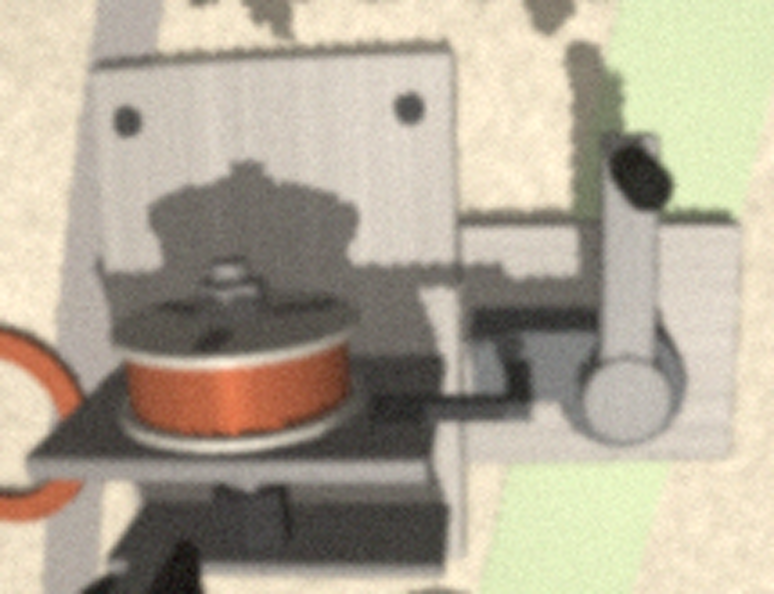

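>>> step_arm --pt "0 0.037 0.037 0 0 0 -0.012" --pt "0 0.037 0.037 0 0 0 -0.012" --pt "0 0.037 0.037 0 0 0 -0.012" --pt "0 0.037 0.037 0.04 0 0 -0.012" --pt "0 0.037 0.037 0.07 0 0 -0.012" --pt "0 0.037 0.037 0.1 0 0 -0.012" --pt "0 0.037 0.037 0.12 0 0 -0.012" --pt "0 0.037 0.037 0.12 0 0 -0.012"

```text
t: 3.62
eef_pos: [0.5151, 0.0776, 0.2814]
eef_rot: [179.9, -0.3, -166.9]
wrist_force: [-0.6, 0.1, -0.5]
grip_width: 0.5
grip_force: 0.0
```

Run:
```python
from h import *
import cv2
im=eyes.grab_frame("wrist"); cv2.imwrite("pics/w2.png",cv2.convertScaleAbs(im[:,:,::-1],alpha=2))
s=arm.sense(); print(s["t"],s["eef_pos"],s["eef_rot"],s["grip_width"])
```

```text
3.6667 [0.51564161 0.07768279 0.28362246] [ 1.79963830e+02 -1.66194400e-01 -1.66832663e+02] 0.4975520628417657
```

View pics/w2.png

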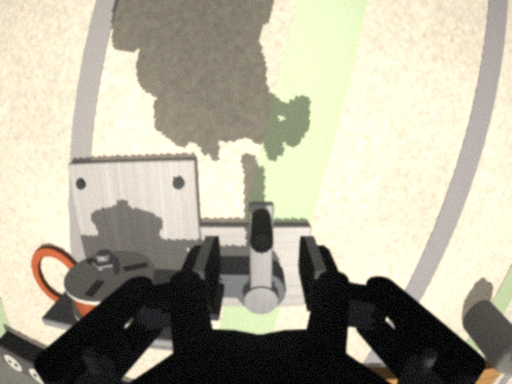

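The peg at (261,230) sits centred between the fingers. I'll go down and push it round its arc.

>>> step_arm --pt "0 0 0 0.03 0 0 0" --pt "0 0 0 0.053 0 0 0" --pt "0 0 0 0.053 0 0 0" --pt "0 0 0 0.053 0 0 0"

```text
t: 4.0
eef_pos: [0.5163, 0.0779, 0.2328]
eef_rot: [-180.0, -0.0, -166.8]
wrist_force: [0.5, -0.6, 0.8]
grip_width: 0.496
grip_force: 0.0
```

>>> step_arm --pt "0 0 0.0143 0 0 0 0" --pt "0 -0.0018 0.0217 0 0 0 0.1" --pt "0 -0.0035 0.027 0 0 0 0.18" --pt "0 -0.0059 0.0324 0 0 0 0.25" --pt "0 -0.0087 0.0374 0 0 0 0.325" --pt "0 -0.0115 0.0423 0 0 0 0.4" --pt "0 -0.015 0.0468 0 0 0 0.475" --pt "0 -0.0185 0.0513 0 0 0 0.55" --pt "0 -0.0227 0.0553 0 0 0 0.625" --pt "0 -0.0268 0.0592 0 0 0 0.7" --pt "0 -0.0315 0.0625 0 0 0 0.775" --pt "0 -0.0362 0.0657 0 0 0 0.85" --pt "0 -0.0405 0.068 0 0 0 0.91" --pt "0 -0.0444 0.07 0 0 0 0.97" --pt "0 -0.0444 0.07 0 0 0 0.97"

```text
t: 5.25
eef_pos: [0.5434, 0.1566, 0.234]
eef_rot: [180.0, 0.1, 137.5]
wrist_force: [-5.9, -1.8, 2.1]
grip_width: 0.499
grip_force: 2.7
```

>>> step_arm --pt "0 0 0.003 0 0 0 0" --pt "0 0 0.005 0 0 0 0" --pt "0 0 0.005 0 0 0 0"

```text
t: 5.5
eef_pos: [0.5463, 0.16, 0.2339]
eef_rot: [-180.0, 0.0, 137.7]
wrist_force: [-6.1, -2.9, 2.8]
grip_width: 0.503
grip_force: 3.1
```

Run:
```python
from h import *
import cv2
a=eyes.grab_frame("scene")[145:235,210:300,::-1]; b=eyes.grab_frame("side")[155:245,215:305,::-1]
cv2.imwrite("pics/c3.png",np.hstack([cv2.resize(i,None,fx=4.4,fy=4.4,interpolation=cv2.INTER_CUBIC) for i in (a,b)]))
s=arm.sense(); print(s["t"],s["eef_pos"],s["wrist_force"],s["grip_force"],s["grip_width"])
```

```text
5.6 [0.54619863 0.15998005 0.2339358 ] [-6.0208906  -3.52185304  2.12937377] 3.039054125547409 0.4937706169521739
```

View pics/c3.png

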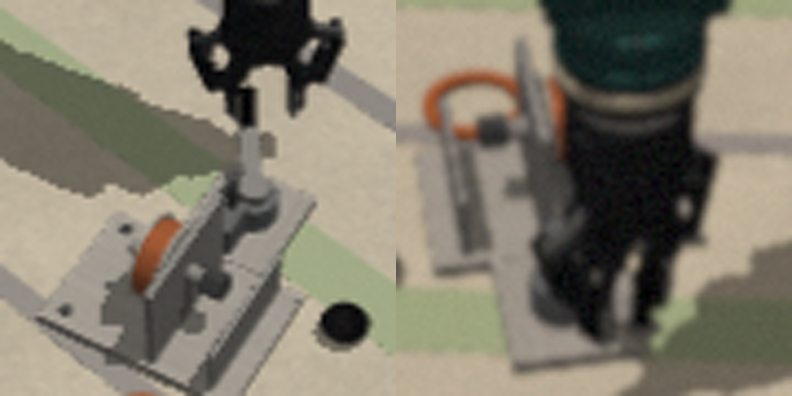

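In the left crop the lever has swung well round, with the peg at about (247,105) resting on the finger. I'll nudge it on until a firm stop shows in the force.

>>> step_arm --pt "0 0 0.002 0 0 0 0" --pt "0 0 0.003 0 0 0 0" --pt "0 0 0.003 0 0 0 0"

```text
t: 5.85
eef_pos: [0.5471, 0.1613, 0.2336]
eef_rot: [-179.7, 0.0, 137.7]
wrist_force: [-15.5, -13.6, 7.2]
grip_width: 0.502
grip_force: 9.9
```

>>> step_arm --pt "0 0 -0.003 0 0 0 0" --pt "0 0 -0.003 -0.03 0 0 0" --pt "0 0 -0.003 -0.07 0 0 0" --pt "0 0 -0.003 -0.11 0 0 0" --pt "0 0 -0.003 -0.15 0 0 0" --pt "-1 0 -0.003 -0.17 0 0 0" --pt "-1 0 -0.003 -0.17 0 0 0"

```text
t: 6.43
eef_pos: [0.5466, 0.1601, 0.4093]
eef_rot: [179.6, 0.4, 137.7]
wrist_force: [-0.2, 0.5, 0.3]
grip_width: 0.771
grip_force: 0.0
```

>>> step_arm --pt "-1 -0.19 -0.064 0.03 0 0 -0.965" --pt "-1 -0.19 -0.064 0.03 0 0 -0.965" --pt "-1 -0.19 -0.064 0.03 0 0 -0.965" --pt "-1 -0.19 -0.064 0.03 0 0 -0.965" --pt "-1 -0.19 -0.064 0.03 0 0 -0.965" --pt "-1 -0.19 -0.064 0.03 0 0 -0.965" --pt "-1 -0.19 -0.064 0.03 0 0 -0.965" --pt "-1 -0.19 -0.064 0.03 0 0 -0.965" --pt "-1 -0.19 -0.064 0.03 0 0 -0.965" --pt "-1 -0.19 -0.064 0.03 0 0 -0.965"

```text
t: 7.27
eef_pos: [0.6438, -0.0151, 0.3732]
eef_rot: [-180.0, 0.1, -167.2]
wrist_force: [0.1, 0.0, 0.1]
grip_width: 1.004
grip_force: 0.0
```

Run:
```python
from h import *
import cv2,pickle
c=eyes.camera_info("wrist"); w=eyes.grab_frame("wrist"); pickle.dump(c,open("w4.pkl","wb")); cv2.imwrite("pics/w4.png",w[:,:,::-1])
a=eyes.grab_frame("scene")[150:250,200:300,::-1]
w=cv2.convertScaleAbs(w[160:384,90:420,::-1],alpha=2)
z=np.hstack([cv2.resize(w,(590,400),interpolation=cv2.INTER_CUBIC),cv2.resize(a,(200,200))] if 0 else [cv2.resize(w,(500,340),interpolation=cv2.INTER_CUBIC),cv2.resize(a,(300,340) if 0 else (300,300)).copy() if 0 else cv2.copyMakeBorder(cv2.resize(a,(300,300)),0,40,0,0,cv2.BORDER_CONSTANT)])
cv2.imwrite("pics/c4.png",z)
s=arm.sense(); print(s["t"],s["eef_pos"],s["eef_rot"],s["joint_pos"][5])
```

```text
7.3667 [ 0.64375264 -0.01492954  0.37267969] [-1.79976592e+02  5.88526156e-02 -1.67167629e+02] -21.40520719848865
```

View pics/c4.png

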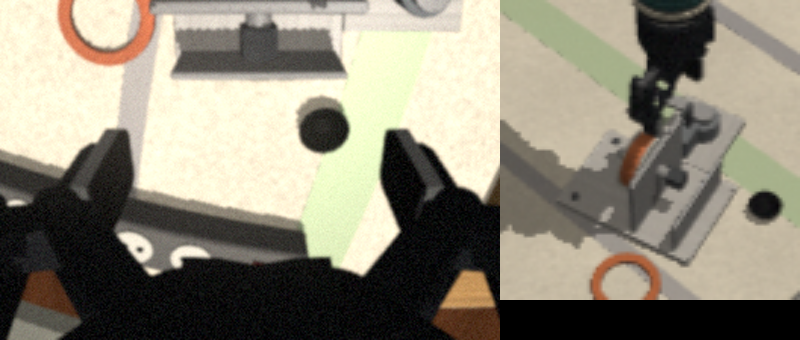

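In the left crop (wrist) the bolt head is at about (260,40), midway between the fingers at (115,150) and (400,150). The gap is clear around it. I'll check its position by rays.

Run:
```python
from h import *
import cv2,pickle
c=pickle.load(open("w4.pkl","rb")); c1=pickle.load(open("w1.pkl","rb"))
r=ray("wrist",90+260*.66,160+40*224/340,c); print(plane(r,.08))
r1=ray("wrist",120+250/3.6,95+520/3.6,c1); print(plane(r1,.08))
print(tri([r,r1,ray("scene",258,208.9),ray("side",236.9,184.1)]))
```

```text
[ 0.64277702 -0.01281721  0.08      ]
[ 0.6451558  -0.01217824  0.08      ]
(array([ 0.64517341, -0.01369139,  0.07409108]), [np.float64(1.5), np.float64(2.9), np.float64(2.5), np.float64(1.2)])
```

>>> step_arm --newtons 40 --pt "-1 -0.001 0.001 0.04 0 0 0" --pt "-1 -0.001 0.001 0.08 0 0 0" --pt "-1 -0.001 0.001 0.1 0 0 0" --pt "-1 -0.001 0.001 0.12 0 0 0" --pt "-1 -0.001 0.001 0.135 0 0 0" --pt "-1 -0.001 0.001 0.144 0 0 0" --pt "-1 -0.001 0.001 0.144 0 0 0" --pt "-1 -0.001 0.001 0.144 0 0 0"

```text
t: 8.03
eef_pos: [0.6447, -0.0138, 0.2282]
eef_rot: [-180.0, 0.0, -167.0]
wrist_force: [-0.2, -0.6, 0.7]
grip_width: 1.002
grip_force: 0.0
```

>>> step_arm --newtons 40 --pt "1 0 0 0 0 0 0" --pt "1 0 0 0 0 0 0" --pt "1 0 0 0 0 0 0" --pt "1 0 0 0 0 0 0" --pt "1 0 0 0 0 0 0" --pt "1 0 0 0 0 0 0" --pt "1 0 0 0 0 0 0" --pt "1 0 0 0 0 0 0" --pt "1 0 0 0 0 0 0" --pt "1 0 0 0 0 0 0"

```text
t: 8.87
eef_pos: [0.6447, -0.0139, 0.2281]
eef_rot: [-180.0, 0.0, -167.0]
wrist_force: [-1.5, -0.8, 5.6]
grip_width: 0.267
grip_force: 39.0
```

>>> step_arm --newtons 70 --pt "1 0 0 0 0 0 0" --pt "1 0 0 0 0 0 0" --pt "1 0 0 0 0 0 0" --pt "1 0 0 0 0 0 0" --pt "1 0 0 0 0 0 0" --pt "1 0 0 0 0 0 0" --pt "1 0 0 0 0 0 0" --pt "1 0 0 0 0 0 0" --pt "1 0 0 0 0 0 0" --pt "1 0 0 0 0 0 0" --pt "1 0 0 0 0 0 0" --pt "1 0 0 0 0 0 0" --pt "1 0 0 0 0 0 0" --pt "1 0 0 0 0 0 0" --pt "1 0 0 0 0 0 0" --pt "1 0 0 0 0 0 0"

```text
t: 10.2
eef_pos: [0.6447, -0.014, 0.2283]
eef_rot: [-180.0, 0.0, -167.0]
wrist_force: [-1.8, -1.6, 7.7]
grip_width: 0.254
grip_force: 68.1
```

Run:
```python
from h import *
import cv2,time
a=eyes.grab_frame("scene")[140:260,205:305,::-1]; b=eyes.grab_frame("side")[145:265,205:305,::-1]
cv2.imwrite("pics/c5.png",np.hstack([cv2.resize(i,None,fx=4,fy=4,interpolation=cv2.INTER_CUBIC) for i in (a,b)]))
for i in range(4):
    eyes.grab_frame("side"); s=arm.sense(); print(round(s["t"],2),s["grip_width"],s["grip_force"],s["wrist_force"].round(1),s["torque"].round(2))
```

```text
10.35 0.25548596264599477 68.09864915907383 [-2.5  0.3  7.7] [-0.13  0.37 -0.01]
10.4 0.25058330599985384 68.09863798320293 [-1.  -1.   7.9] [-0.13  0.31 -0.01]
10.45 0.2512024515659156 68.09861160814762 [-1.6 -1.   8.1] [-0.08  0.33  0.02]
10.5 0.25321053072933425 68.09852477163076 [-2.1 -1.3  6.8] [-0.13  0.39 -0.  ]
```

View pics/c5.png

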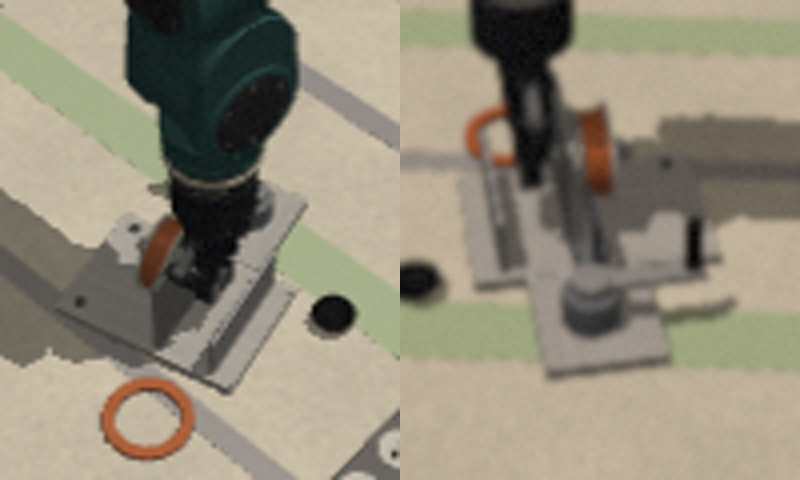

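The lever is back at rest: the peg is at side pixel (278,206), the same as at the start. The fingers hold the head across its flats (about 21.5 mm opening, 68 N, steady), so I'm handing in.

```bash
python3 -c "
from workcell import arm
print(arm.job_done())"
```

```text
the job is handed in; nothing more can be done
None
```

The job is handed in, with no verdict shown: the feed lever went to its stop and sprang back to rest, and the gripper is holding the bolt head across its flats at 68 N, with a steady opening and the bystanders never touched.

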